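# Press the biscuit box's snap lid shut all round

### The job

The lid of the clear biscuit box has been laid on, but the four light blue sections of its snap rim still stand up. Press down every section with the fingertips, all round the rim, until each has clicked shut flush with the lid, so that the biscuits keep crisp. Leave the box standing where it is, pick nothing up, and leave the mugs, jug and salt shaker alone.

Things in the scene. Friction and masses are not known exactly. Their poses are not given: they have to be found in the camera images.
- biscuit_box: Clear loose biscuit box, 0.5 to 0.9 kg, blue lid in place, lid 126 (x) x 176 (y) mm, top 71 mm high; tub 106 x 156 mm. Origin: centre of underside; z up, y along the long side. Lid panel and corners are rigid; between the corners the rim is four light blue hinged sections, 21 mm deep, 125 (long sides) or 75 mm (ends) long, outer edge 7 mm above the lid when up, flush with the lid when shut.
- rim_near_press (a point): Press point of the rim section on the long side, the box's -x side (towards the robot when the box's yaw is 0): on its top face, mid-length, 15 mm out from its hinge, 6 mm in from its outer edge. Moves with the section: about 5 mm higher when up, 71 mm above the counter when shut. Axes: x outward, z out of the top face.
- rim_near (a joint): Angle of that rim section (rad): 0 = clicked shut, flush with the lid; about 0.34 = popped up. Snap-through spring: at the press point it resists with about 10 N at first, then less; pressed more than halfway it snaps down by itself and stays, otherwise it springs back up. At 0 it meets a hard stop.
- rim_right_press (a point): Press point of the rim section on the short end, the box's -y end: on its top face, mid-length, 15 mm out from its hinge, 6 mm in from its outer edge. Moves with the section: about 5 mm higher when up, 71 mm above the counter when shut. Axes: x outward, z out of the top face.
- rim_right (a joint): Angle of that rim section (rad): 0 = clicked shut, flush with the lid; about 0.34 = popped up. Snap-through spring: at the press point it resists with about 10 N at first, then less; pressed more than halfway it snaps down by itself and stays, otherwise it springs back up. At 0 it meets a hard stop.
- rim_far_press (a point): Press point of the rim section on the long side, the box's +x side: on its top face, mid-length, 15 mm out from its hinge, 6 mm in from its outer edge. Moves with the section: about 5 mm higher when up, 71 mm above the counter when shut. Axes: x outward, z out of the top face.
- rim_far (a joint): Angle of that rim section (rad): 0 = clicked shut, flush with the lid; about 0.34 = popped up. Snap-through spring: at the press point it resists with about 10 N at first, then less; pressed more than halfway it snaps down by itself and stays, otherwise it springs back up. At 0 it meets a hard stop.
- rim_left_press (a point): Press point of the rim section on the short end, the box's +y end: on its top face, mid-length, 15 mm out from its hinge, 6 mm in from its outer edge. Moves with the section: about 5 mm higher when up, 71 mm above the counter when shut. Axes: x outward, z out of the top face.
- rim_left (a joint): Angle of that rim section (rad): 0 = clicked shut, flush with the lid; about 0.34 = popped up. Snap-through spring: at the press point it resists with about 10 N at first, then less; pressed more than halfway it snaps down by itself and stays, otherwise it springs back up. At 0 it meets a hard stop.
- blue_mug: Light blue mug, 80 mm wide, 90 mm tall, to be left alone. Origin: at its underside; z up.
- cream_jug: Small cream jug with handle, 67 by 103 mm, 85 mm tall, to be left alone. Origin: at its underside; z up.
- white_mug: White mug, 86 mm wide, 91 mm tall, to be left alone. Origin: at its underside; z up.
- shaker: Salt shaker with grey cap, 44 mm wide, 90 mm tall, to be left alone. Origin: centre of its underside; z up.

How it is judged:
At the end, for the whole second after the job is handed in: All four rim sections are clicked shut (within 0.06 rad of flush), the box stands level on the counter at rest within 40 mm of where it was, and the mugs, the jug and the shaker are within 20 mm of where they stood (value of joint each of rim_near, rim_right, rim_far, rim_left below 0.06 rad and height (world z) of biscuit_box below 0.004 m and angle between biscuit_box's own z axis and vertical below 0.04 rad and distance of biscuit_box from where it was at the start of the episode below 0.04 m and linear speed of biscuit_box below 0.02 m/s and distance of each of blue_mug, cream_jug, white_mug, shaker from where it was at the start of the episode below 0.02 m); the robot touches nothing.
It fails at once if the box is lifted or carried (underside more than 10 mm up) or tipped (more than 0.15 rad) (height (world z) of biscuit_box above 0.01 m or angle between biscuit_box's own z axis and vertical above 0.15 rad).
It fails at once if the box is pressed with anything but the fingers (over 5 N) (contact force between the arm and biscuit_box above 5 N).
It fails at once if the box is pushed more than 40 mm from where it stood (distance of biscuit_box from where it was at the start of the episode above 0.04 m).
It fails at once if a mug, the jug or the salt shaker is moved or lifted by more than 20 mm (distance of any of blue_mug, cream_jug, white_mug, shaker from where it was at the start of the episode above 0.02 m).
It also fails if it takes over 45 s, if anything falls off the work surface, if the arm or the gripper's body presses on something with over 40 N, if the wrist force passes 120 N, or if a joint passes its speed limit or range.

### The arm

A 6-joint arm with a two-finger parallel gripper is mounted at the origin on a cart in front of the work surface, level with it; the furniture and walls round the work are solid. World frame = base frame: x ahead of the robot, y to its left, z up, the work surface at z = 0. Lengths are in m, angles in rad, forces in N, time in s.
With the tool pointing down it reaches from about 0.4 to 0.825 m from the base axis. Payload 7 kg.
Tool frame: the origin (TCP) lies at the very end of the fingers, on their centre line; the grasp point (between the pads) lies 19 mm behind it; z points along the fingers, y is the line along which they close (so a half turn about z gives the same grasp; the last joint's range is limited). The gripper opens to 88 mm and grips with 3 to 60 N. Pads are 19 mm wide; open, the fingers measure 130 mm over their backs; the gripper's body (78 mm by 193 mm) begins 47 mm behind the grasp point.
Start: joints at [0.288, 0.359, 0.012, 0, -1.224, -0.288], TCP at [0.675, -0, 0.227] pointing down, gripper open.
Joint ranges: [-3.07, 3.07], [-1.43, 2.12], [-1.02, 1.25], [-3.03, 1.67], [-3.05, -0], [-3.03, 3.03]. Speed limits (rad/s): [2.39, 2.39, 3.01, 3.14, 3.14, 3.14].

### API

Orientations are given as [roll, pitch, yaw] about the fixed x, y, z axes, in that order (R = Rz(yaw) Ry(pitch) Rx(roll)).
In Python, from station import arm, grab_frame gives the robot as it stands.
- The arm moves only by the tool jog_arm, never from a script. Its argument "deltas" is a list that holds one entry, the list of rows, each a list of 4 numbers: the shift along the tool's x, y, z in units of 60 mm (1.0 is 60 mm), then the turn about the tool's z in units of 5 degrees (1.0 is 5 degrees). A call has 1 to 8 rows; each row is the pose to reach, as a shift and turn from the pose commanded when the call began, along the tool's axes at that moment; what a row does not reach only later rows make up. A row lasts 1/8 s, in which the tool goes at most 62.5 mm and 10.7 degrees, less where a joint would pass 70% of its speed; a pose out of reach is approached as far as the arm can. A call with a gripper value outside its range is refused whole. "grip" is the finger opening in mm, from 0 to 87.6, set as the call begins (left out, the last holds). The fingers move at their own pace and stop on an object; "squeeze" is the grip in N (left out, the last holds). Time passes only in rows, so rows that repeat a pose let the fingers close. It gives the time, the measured TCP pose, the force, the opening and the grip force at its end, in the units of the state.
- arm.get_state(): the state, without advancing time (a new reading comes with each control period).
- grab_frame(name): name is "scene" or "side" or "wrist"; returns a dict with "img" (420x560x3 uint8, red, green, blue), "vfov" (degrees; the focal length in pixels is half the picture's height over the tangent of half this angle, whatever the lens; pixels are square), "cx", "cy" (the principal point, pixels), "dist_coeffs" ([k1, k2, p1, p2, k3] as OpenCV has them; the pictures are not rectified), "xyz" and "rotation" of the camera in the world. Camera axes: x right, y down, z forward; pixel columns grow to the right and rows downward; lengths in m; the calibration is good to about 2 mm. A picture is of the moment at which its call begins. There is no depth.
- arm.job_done(): hands the job in; it is judged then, once.
The state is a dict: "t": time; "q": joint angles; "qd": joint speeds; "joint_efforts": joint torques, N m; "eef_pos": TCP position; "ee_rot": TCP orientation; "force": force on the tool from outside, world axes, zero at the start; "moment": the same for the moment, N m; "width": finger opening in m; "gripper_force": force on a finger pad.
Only numpy, scipy, OpenCV 4.12 (cv2) and the standard library are available. Lean on these libraries where they do the work, as an engineer would, in place of code of your own. Each camera call takes 0.05 s, during which the arm holds its last target. There are 200 camera calls.

## Working session

There is one attempt and no reset: what is moved stays moved. The work goes in short steps, Python scripts to look and compute and a tool call to move; the robot and the scene stay as the last step left them, time stands still between calls to the robot, and variables do not carry over. Pictures are saved under pics/ and viewed, at most 10 in all, crops included, and the job is handed in when it is done.

Besides the shell and the picture viewer there is one more tool, called after "Request:" as name([rows], argument=value, ...), one row to a line, values as JSON. jog_arm: Moves the arm, as the interface text tells. Its arguments: {"type":"object","properties":{"deltas":{"type":"array"},"grip":{"type":"number"},"squeeze":{"type":"number"}},"required":["deltas"]}

```bash
mkdir -p pics; python3 - <<'E'
from station import arm, grab_frame
import cv2,pickle
F={n:grab_frame(n) for n in("scene","side","wrist")}
pickle.dump(F,open("f0.pkl","wb"))
for n,f in F.items():
    cv2.imwrite(f"pics/{n}0.png",f["img"][:,:,::-1]); print(n,{k:v for k,v in f.items() if k!="img"})
s=arm.get_state();print(s)
E
```

```text
scene {'vfov': 42.78784646992159, 'cx': 277.265378052582, 'cy': 212.21489172734292, 'dist_coeffs': array([0.00326894, 0.        , 0.        , 0.        , 0.        ]), 'xyz': array([-0.28455542,  0.94230577,  0.58811859]), 'rotation': array([-1.97105632, -0.02266602, -2.42638921])}
side {'vfov': 46.31182336662, 'cx': 282.05624377910823, 'cy': 203.19417619369779, 'dist_coeffs': array([-0.12799574,  0.        ,  0.        ,  0.        ,  0.        ]), 'xyz': array([0.14083093, 0.81055689, 0.53818503]), 'rotation': array([-2.06249503,  0.01633864, -2.70882626])}
wrist {'vfov': 63.560865022189596, 'cx': 279.3884037613168, 'cy': 203.26068394769925, 'dist_coeffs': array([0.0210559, 0.       , 0.       , 0.       , 0.       ]), 'xyz': array([ 0.67460985, -0.07900879,  0.38277199]), 'rotation': array([ 2.84488226e+00, -1.33603220e-03, -3.14101091e+00])}
{'t': 0.15, 'q': array([ 2.88083424e-01,  3.59206283e-01,  1.13040093e-02, -2.41463899e-04,
       -1.22409938e+00, -2.88096978e-01]), 'qd': array([-9.47908823e-04, -9.08791713e-04,  2.54895198e-03,  2.04205608e-05,
       -1.43260546e-03, -3.00738046e-05]), 'joint_efforts': array([ 1.39394037e-04, -5.83274567e+01,  2.93289685e+01,  7.00122759e+00,
        8.75052094e-03, -9.76538854e-05]), 'eef_pos': array([ 6.74648385e-01, -3.78735897e-05,  2.25865780e-01]), 'ee_rot': array([ 3.14037250e+00, -1.24826390e-04, -1.57089199e+00]), 'force': array([-0.72758502, -0.34317102,  0.2224345 ]), 'moment': array([-0.0519995 ,  0.03340765,  0.0348889 ]), 'gripper_force': 0.0, 'width': 0.08744645913872863}
```

View pics/side0.png

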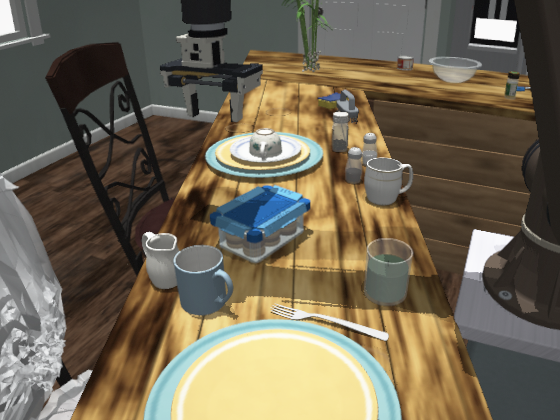

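View pics/wrist0.png

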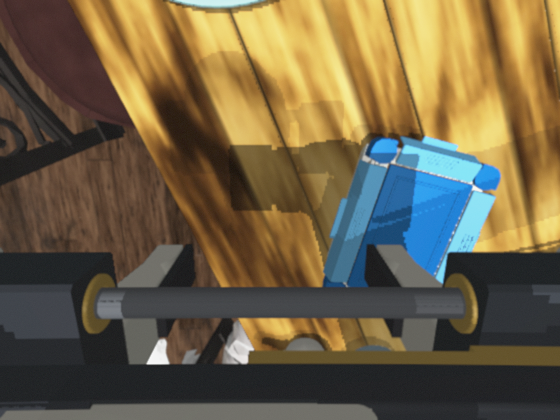

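The side view shows the box at about (262,220), with the jug at (162,260), the blue mug at (202,280) and the white mug at (385,180). The wrist view shows only part of the box, with the lid from (370,140) to (490,290), so I'll move the camera to see all of it.

Request:
jog_arm([
  [[-0.7,0.6,-0.4,0],[-1.4,1.2,-0.8,0],[-2,1.5,-1,0],[-2,1.5,-1,0],[-2,1.5,-1,0]],
])

```text
t: 0.78
eef_pos: [0.5848, 0.12, 0.2863]
ee_rot: [3.141, -0.0, -1.57]
force: [0.0, -0.2, -1.2]
width: 0.0878
gripper_force: 0.0
```

```bash
python3 - <<'E'
from station import arm, grab_frame
import cv2,pickle
f=grab_frame("wrist");pickle.dump(f,open("f1.pkl","wb"))
cv2.imwrite("pics/wrist1.png",f["img"][:,:,::-1]);s=arm.get_state();print(s["eef_pos"],s["ee_rot"],f["xyz"],f["rotation"])
E
```

```text
[0.58492146 0.11957159 0.28596454] [ 3.14067109e+00 -4.11969355e-04 -1.57102424e+00] [0.5847136  0.04105946 0.44332884] [ 2.84484092e+00 -2.87352553e-04 -3.14025861e+00]
```

View pics/wrist1.png

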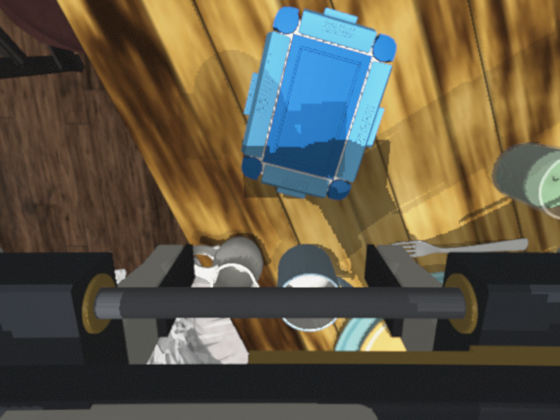

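The wrist view shows the whole lid. The dark corners are at about (287,20), (385,47), (252,166) and (338,189), and the mug and jug are just below it. I'll measure the corner blobs.

```bash
cat > h.py <<'E'
import numpy as np,cv2
from scipy.spatial.transform import Rotation as R
def ray(f,px,z):
    h=f["img"].shape[0]; fl=h/2/np.tan(np.radians(f["vfov"])/2)
    K=np.array([[fl,0,f["cx"]],[0,fl,f["cy"]],[0,0,1]])
    n=cv2.undistortPoints(np.float64(px).reshape(-1,1,2),K,f["dist_coeffs"])[:,0]
    M=f["rotation"]; M=R.from_euler("xyz",M).as_matrix() if np.shape(M)==(3,) else M
    d=np.c_[n,np.ones(len(n))]@M.T
    return f["xyz"]+d*((z-f["xyz"][2])/d[:,2])[:,None]
E
python3 - <<'E'
import pickle,numpy as np,cv2
from h import ray
f=pickle.load(open("f1.pkl","rb"))
hsv=cv2.cvtColor(f["img"],cv2.COLOR_RGB2HSV)
P=[]
for c in [(287,20),(385,47),(252,166),(338,189)]:
    print(hsv[c[1],c[0]])
    h,s,v=hsv[c[1],c[0]].astype(int)
    m=cv2.inRange(hsv,(h-8,max(s-35,150),max(v-60,20)),(h+8,255,min(255,v+50)))
    r=np.zeros_like(m);cv2.circle(r,c,19,255,-1)
    n,l,st,ce=cv2.connectedComponentsWithStats(m&r)
    i=l[c[1],c[0]];print(st[i],ce[i]);P.append(ce[i])
W=ray(f,P,.071);print(W)
print("centre",W.mean(0))
a=W[2:]-W[:2];b=W[[0,2]]-W[[1,3]]
print(np.linalg.norm(a,axis=1),np.linalg.norm(b,axis=1),np.degrees(np.arctan2(a[:,1],a[:,0]))-90,np.degrees(np.arctan2(b[:,1],b[:,0])))
print("objs z=.09",ray(f,[(240,250),(310,300),(260,265),(308,250)],.09))
# whole-lid check: hull of blue
m=cv2.inRange(hsv,(90,90,40),(120,255,255));m[215:]=0
cs=max(cv2.findContours(m,0,2)[0],key=cv2.contourArea)
w=ray(f,cs.reshape(-1,2),.071)[:,:2];print(cv2.minAreaRect(np.float32(w*1000)))
E
```

```text
[103 182 231]Traceback (most recent call last):
  File "<stdin>", line 9, in <module>
cv2.error: OpenCV(4.12.0) :-1: error: (-5:Bad argument) in function 'inRange'
> Overload resolution failed:
>  - lowerb is not a numerical tuple
>  - Expected Ptr<cv::UMat> for argument 'lowerb'
```

```bash
python3 - <<'E'
import pickle,numpy as np,cv2
from h import ray
f=pickle.load(open("f1.pkl","rb"))
hsv=cv2.cvtColor(f["img"],cv2.COLOR_RGB2HSV)
P=[]
for c in [(287,20),(385,47),(252,166),(338,189)]:
    h,s,v=map(int,hsv[c[1],c[0]]);print(h,s,v)
    m=cv2.inRange(hsv,np.array([h-8,s-30,max(v-70,20)]),np.array([h+8,255,255]))
    r=np.zeros_like(m);cv2.circle(r,c,17,255,-1)
    n,l,st,ce=cv2.connectedComponentsWithStats(m&r)
    i=l[c[1],c[0]];print(st[i],ce[i]);P.append(ce[i])
W=ray(f,P,.071);print(W)
print("centre",W.mean(0))
a=W[2:]-W[:2];b=W[[0,2]]-W[[1,3]]
print(np.linalg.norm(a,axis=1),np.linalg.norm(b,axis=1),np.degrees(np.arctan2(a[:,1],a[:,0]))-90,np.degrees(np.arctan2(b[:,1],b[:,0])))
print("objs z=.09",ray(f,[(240,250),(310,300),(260,265),(308,250)],.09))
m=cv2.inRange(hsv,(90,90,40),(120,255,255));m[215:]=0
cs=max(cv2.findContours(m,0,2)[0],key=cv2.contourArea)
w=ray(f,cs.reshape(-1,2),.071)[:,:2];print(cv2.minAreaRect(np.float32(w*1000)))
E
```

```text
103 182 231
[274   7  25  26 498] [286.4437751   19.58032129]
104 199 223
[373  35  22  26 446] [383.92152466  48.25112108]
105 186 104
[243 157  18  22 312] [251.11858974 167.04487179]
105 181 142
[328 181  22  18 313] [338.37380192 189.46645367]
[[ 0.57778988 -0.03338056  0.071     ]
 [ 0.47990129 -0.00768239  0.071     ]
 [ 0.61594373  0.11284101  0.071     ]
 [ 0.51759543  0.13847127  0.071     ]]
centre [0.54780758 0.05256233 0.071     ]
[0.15111738 0.15093622] [0.10120559 0.10163316] [-14.62421011 -14.46186133] [-14.70962268 -14.60679098]
objs z=.09 [[0.62918575 0.20473687 0.09      ]
 [0.5478223  0.26962473 0.09      ]
 [0.60673101 0.22359254 0.09      ]
 [0.55185046 0.20465176 0.09      ]]
((547.75537109375, 52.59270477294922), (131.3634490966797, 82.09318542480469), 75.34149932861328)
```

Request:
jog_arm([
  [[-0.2,0.27,0.8,1.5],[-0.2,0.27,1.6,2.92],[-0.2,0.27,2.4,2.92],[-0.2,0.27,2.8,2.92],[-0.2,0.27,3.1,2.92],[-0.2,0.27,3.1,2.92],[-0.2,0.27,3.1,2.92],[-0.2,0.27,3.1,2.92]],
], grip=0, squeeze=10)

```text
t: 1.82
eef_pos: [0.5694, 0.132, 0.1015]
ee_rot: [-3.14, 0.001, -1.826]
force: [-0.2, -0.5, -0.1]
width: 0.0131
gripper_force: 0.0
```

```bash
python3 - <<'E'
from station import arm, grab_frame
import cv2
f=grab_frame("side")
cv2.imwrite("pics/side2.png",cv2.resize(f["img"][110:310,130:400,::-1],None,fx=2.9,fy=2.9));s=arm.get_state();print(s["eef_pos"],s["ee_rot"])
E
```

```text
[0.56929287 0.13206158 0.1014585 ] [-3.14050458e+00  1.02899338e-03 -1.82580480e+00]
```

View pics/side2.png

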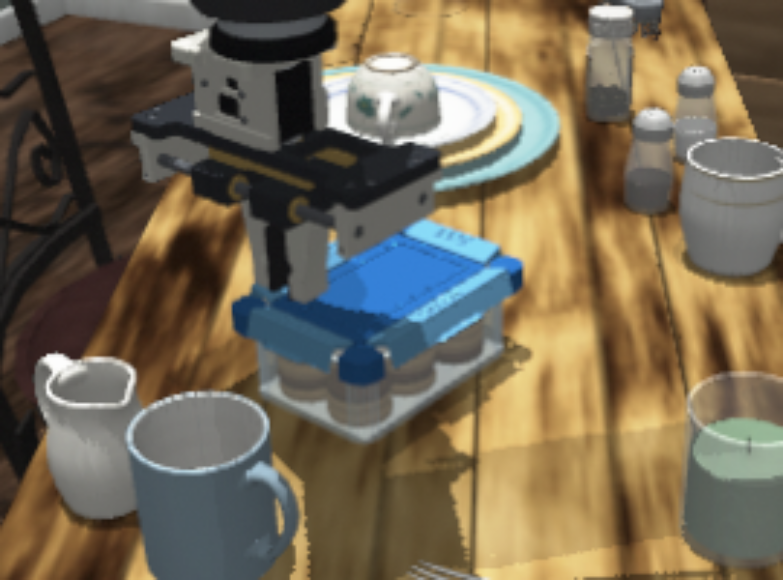

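The closed fingertips, around (300,290) in the crop, are over the +y end section, well clear of the mug and jug. Now I'll press.

Request:
jog_arm([
  [[0,0,0.2,0],[0,0,0.36,0],[0,0,0.42,0],[0,0,0.47,0],[0,0,0.51,0],[0,0,0.53,0],[0,0,0.53,0]],
])

```text
t: 2.75
eef_pos: [0.5686, 0.1318, 0.071]
ee_rot: [-3.141, -0.0, -1.825]
force: [-9.8, 0.2, 21.9]
width: 0.0006
gripper_force: 10.9
```

Hard stop reached at 0.071 m with 22 N. Next is the opposite end, in the same tool axes.

Request:
jog_arm([
  [[0,0,-0.4,0],[0.6,0,-0.55,0],[1.4,0,-0.55,0],[2.2,0,-0.55,0],[2.73,0,-0.5,0],[2.73,0,-0.4,0],[2.73,0,-0.3,0],[2.73,0,-0.3,0]],
])

```text
t: 3.75
eef_pos: [0.5274, -0.026, 0.0861]
ee_rot: [3.141, -0.001, -1.825]
force: [-0.3, 0.4, 0.8]
width: 0.0007
gripper_force: 0.0
```

Request:
jog_arm([
  [[0,0,0.1,0],[0,0,0.16,0],[0,0,0.21,0],[0,0,0.26,0],[0,0,0.3,0],[0,0,0.3,0]],
])

```text
t: 4.5
eef_pos: [0.5277, -0.0264, 0.0709]
ee_rot: [-3.141, 0.0, -1.825]
force: [-9.9, 2.0, 25.9]
width: 0.0002
gripper_force: 12.8
```

Request:
jog_arm([
  [[0,0,-0.5,0],[-0.5,0.3,-0.7,-2],[-1,0.7,-0.7,-4],[-1.37,0.95,-0.7,-6],[-1.37,0.95,-0.7,-8],[-1.37,0.95,-0.7,-10],[-1.37,0.95,-0.7,-12],[-1.37,0.95,-0.7,-14]],
])

```text
t: 5.5
eef_pos: [0.493, 0.0676, 0.1105]
ee_rot: [-3.142, 0.0, -0.598]
force: [-0.1, -0.2, -1.1]
width: 0.0005
gripper_force: 0.0
```

Request:
jog_arm([
  [[0,0,0.1,-2],[0,0,0.3,-4],[0,0,0.4,-4],[0,0,0.4,-4],[0,0,0.4,-4]],
])

```text
t: 6.12
eef_pos: [0.4933, 0.0675, 0.087]
ee_rot: [-3.141, -0.0, -0.257]
force: [-0.1, -0.1, -0.0]
width: 0.0003
gripper_force: 0.0
```

```bash
python3 - <<'E'
from station import arm, grab_frame
import cv2
f=grab_frame("side")
cv2.imwrite("pics/side3.png",cv2.resize(f["img"][110:310,130:400,::-1],None,fx=2.9,fy=2.9));s=arm.get_state();print(s["eef_pos"],s["ee_rot"],s["q"])
E
```

```text
[0.49329204 0.06749422 0.08709367] [-3.14127435e+00 -4.24396120e-04 -2.56435908e-01] [ 5.31496489e-01  2.10508736e-01 -5.57304001e-01  1.06174420e-04
 -8.02458613e-01  7.82790232e-01]
```

View pics/side3.png

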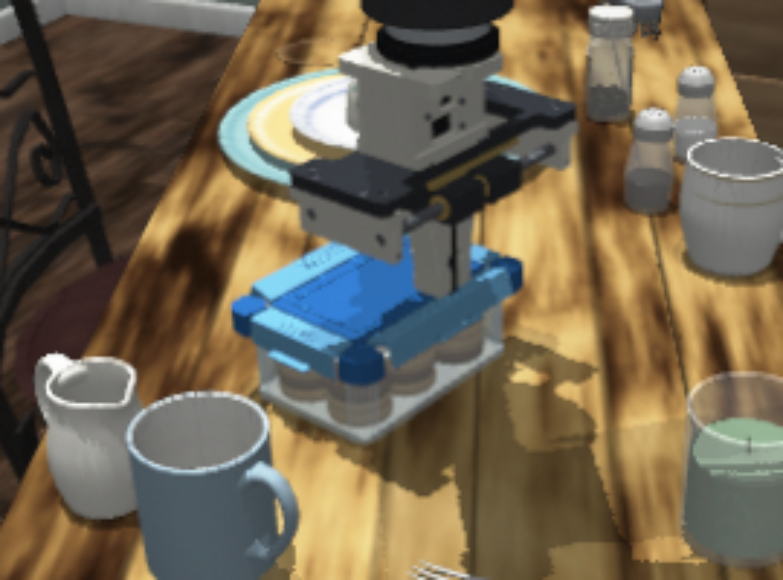

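The +y end section at (300,335) is flush and the box hasn't moved. The fingertips at (440,285) are over the near section. I'll press it, then do the far one.

Request:
jog_arm([
  [[0,0,0.1,0],[0,0,0.16,0],[0,0,0.21,0],[0,0,0.26,0],[0,0,0.3,0],[0,0,0.3,0]],
])

```text
t: 6.92
eef_pos: [0.4932, 0.0674, 0.0709]
ee_rot: [3.142, -0.001, -0.254]
force: [-11.2, 0.8, 28.8]
width: 0.0001
gripper_force: 14.3
```

Request:
jog_arm([
  [[0,0,-0.4,0],[0.5,0,-0.55,0],[1.2,0,-0.55,0],[1.9,0,-0.55,0],[1.9,0,-0.4,0],[1.9,0,-0.3,0],[1.9,0,-0.3,0]],
])

```text
t: 7.8
eef_pos: [0.6021, 0.0386, 0.086]
ee_rot: [3.141, 0.002, -0.255]
force: [0.2, -0.4, -1.2]
width: 0.0003
gripper_force: 0.0
```

Request:
jog_arm([
  [[0,0,0.1,0],[0,0,0.16,0],[0,0,0.21,0],[0,0,0.26,0],[0,0,0.3,0],[0,0,0.3,0]],
])

```text
t: 8.55
eef_pos: [0.6042, 0.0386, 0.071]
ee_rot: [-3.141, -0.002, -0.254]
force: [-6.2, -0.7, 18.4]
width: 0.0003
gripper_force: 9.3
```

Request:
jog_arm([
  [[0,0,-0.6,0],[0,0,-1.4,0],[-0.8,0,-2.2,0],[-1.4,0,-2.8,0],[-2,0,-3.4,0],[-2.6,0,-3.6,0],[-2.6,0,-3.6,0],[-2.6,0,-3.6,0]],
])

```text
t: 9.55
eef_pos: [0.4524, 0.0781, 0.2846]
ee_rot: [-3.141, 0.0, -0.254]
force: [-0.3, 0.3, -0.7]
width: 0.0008
gripper_force: 0.0
```

```bash
python3 - <<'E'
from station import arm, grab_frame
import cv2,numpy as np
a=grab_frame("wrist")["img"];b=grab_frame("side")["img"][110:310,130:400]
b=cv2.resize(b,(567,420))
cv2.imwrite("pics/end.png",cv2.resize(np.hstack([a,b])[:,:,::-1],(800,298)))
cv2.imwrite("pics/w4.png",a[:,:,::-1]);cv2.imwrite("pics/s4.png",cv2.resize(b,(783,580))[:,:,::-1]);s=arm.get_state();print(s["eef_pos"],s["force"])
E
```

```text
[0.452657   0.07782645 0.28395902] [-0.29440757  0.16213829 -0.53790036]
```

View pics/w4.png

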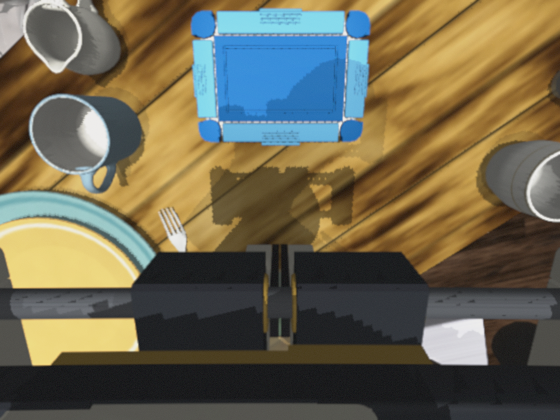

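View pics/s4.png

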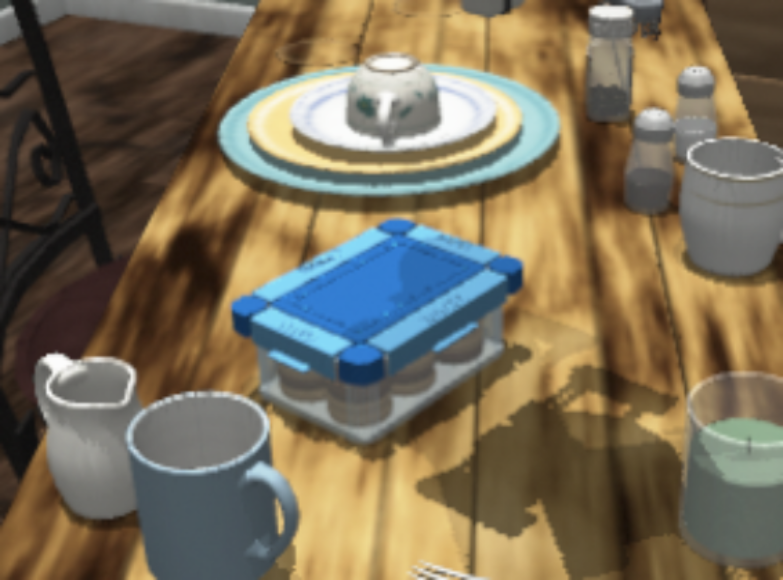

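Both views show all four light blue sections flush with the lid and level with the dark corners. The box, mugs, jug and shaker haven't moved, and the arm is clear, so I'll hand it in.

```bash
python3 -c "
from station import arm
print(arm.job_done())"
```

```text
the job is handed in; nothing more can be done
None
```

All four rim sections were pressed to their hard stops and look flush with the lid in the final pictures; the box and its neighbours did not visibly move, and I handed the job in at about 10 s (no verdict was returned).

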